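# Slide the ink pad through the gap to the stamping mat and ring the bell

### The arm

A 7-joint arm with a two-finger parallel gripper is mounted at the origin on a cart in front of the work surface, level with it; the furniture and walls round the work are solid. World frame = base frame: x ahead of the robot, y to its left, z up, the work surface at z = 0. Lengths are in m, angles in rad, forces in N, time in s.
With the tool pointing down it reaches from about 0.35 to 0.9 m from the base axis. Payload 8.1 kg.
Tool frame: the origin (TCP) lies on the centre line of the jaws, within the pads' length; the fingertips stand 14 mm ahead of it and the grasp point (between the pads) lies 5 mm behind it (arm.tip_reach is the distance from the TCP to the fingertips, in m); z points along the fingers, y is the direction in which the jaws open and shut (so a half turn about z gives the same grasp; the last joint's range is limited). The gripper opens to 92 mm and grips with 3 to 60 N. Pads are 19 mm wide; open, the fingers measure 130 mm over their backs; the gripper's body (75 mm by 190 mm) begins 47 mm behind the grasp point.
Start: joints at [1.16, 0.434, 0.025, 1.573, -0.012, 1.134, -0.075], TCP at [0.189, -0.596, 0.241] pointing down, gripper open.
Joint ranges: [-2.62, 2.62], [-0.44, 2.09], [-1.27, 1.32], [0.08, 2.57], [-1.32, 4.46], [0.12, 2], [-2.74, 2.74]. Speed limits (rad/s): [2.22, 2.22, 3.01, 3.01, 3.14, 3.14, 3.14].

### API

Orientations are given as a rotation vector (axis times angle).
In Python, from cell import sensors, vision, arm, nets gives the robot as it stands.
- The arm moves only by the shell command python3 -m handwheel 'ROWS' [FORCE]. ROWS is JSON, a list of rows, each an object of numbers: "tx", "ty", "tz": the shift along the tool's x, y, z in cm; "wx", "wy", "wz": the turn, a rotation vector about the tool's x, y, z in degrees; "claw": the opening, from 0 (shut) to 1 (fully open). A call has 1 to 12 rows; each row is the pose to reach, as a shift and turn from the pose commanded when the call began, along the tool's axes at that moment; what a row does not reach only later rows make up. A row lasts 1/12 s, in which the tool goes at most 41.7 mm and 7.16 degrees, less where a joint would pass 70% of its speed; a pose out of reach is approached as far as the arm can. A call with a gripper value outside its range is refused whole. The fingers move at their own pace and stop on an object; FORCE is the grip in N (left out, the last holds). Time passes only in rows, so rows that repeat a pose let the fingers close. It gives the time, the measured TCP pose, the force and the opening at its end, in the units of the state.
- sensors.observe(): the state, without advancing time (a new reading comes with each control period).
- vision.get_image(name): name is "scene" or "top" or "wrist"; returns (picture, depth): 420x560x3 uint8, blue, green, red; 420x560 float32, m along the optical axis (not along the pixel's ray), 0 where there is no reading.
- vision.camera_model(name): a dict with "K" (3x3 intrinsics, pixels), "xyz" and "attitude" of the camera in the world; the wrist camera has in their place "hand_eye" (4x4, takes a point from camera to tool coordinates, whose origin is the TCP and whose axes are the flange's). Camera axes: x right, y down, z forward; pixel columns grow to the right and rows downward; lengths in m; the calibration is good to about 2 mm. A picture is of the moment at which its call begins: read the wrist's pose just before it. camera_model takes no time and is no camera call.
- arm.sign_off(): hands the job in, once; it reports no verdict.
Trained networks look in the newest picture that a camera, given by its name, has taken for a name from the list of things; names that differ only in an ending like _2 or _b are one class to them, and where a whole thing is asked for, a point or a joint stands for the part that bears it (a point fixed in the world has none). Each returns a list of dicts, best first, with "score" (0 to 1); they miss things now and then, are a little off and sometimes report something else, mostly with a low value. They report only what shows in the picture. A call takes as long as a camera call. They do not tell look-alikes from the thing itself.
- nets.cut_out(label, camera): "region" (420x560 bool, what is visible of it) and "uv" ([column, row] in pixels, amid what is visible of it).
The state is a dict: "clock": time; "joints": joint angles; "dq": joint speeds; "joint_efforts": joint torques, N m; "position": TCP position; "ee_rot": TCP orientation; "force": force on the tool from outside, world axes, zero at the start; "ft_torque": the same for the moment, N m; "width": opening from 0.0 (shut) to 1.0 (fully open).
Only numpy, scipy, OpenCV 4.12 (cv2) and the standard library are available. Lean on these libraries where they do the work, as an engineer would, in place of code of your own. Each camera call takes 0.05 s, during which the arm holds its last target.

### The job

Push the ink pad along the counter, lengthwise through the narrow gap between the service bell and the white till roll standing beside it, until the whole pad lies squarely on the green stamping mat behind them. Then press the bell's button down to call the cashier. Only push with the fingers: never lift the pad, do not ram it hard against the bell or the roll, and leave the other things on the counter where they are.

Things in the scene. Friction and masses are not known exactly. Their poses are not given: they have to be found in the camera images.
- ink_pad: loose ink pad, a flat black box with a dark blue top, 55 x 85 mm and 13 mm high, about 80 g, slides on the counter under about 1 N. Origin: centre of its underside. Its own y axis runs along the 85 mm length (at the start it points along the mat's x axis to within 0.3 rad, and the pad stands 220 to 235 mm before the mat's centre, up to 35 mm off to a side), z up.
- stamp_mat: thin green mat with a white line near its border, lying flat on the counter, 140 mm (its x) by 110 mm (its y), about 1 mm high and no obstacle: things slide onto it freely. It is fixed. Origin: its centre. Its x axis points away from the gap, the way the pad travels: the bell and the till roll stand in front of its near edge, their centres 115 mm before its origin (x = -115 mm in the mat's frame) and 64 mm to either side (y = +64 and -64 mm); either may be on either side.
- service_bell: counter bell with a white dome on a round black base, fixed to the counter; base 79 mm in diameter and 14 mm high (the widest part), dome 67 mm in diameter up to 44 mm, button on top. Origin: centre of its underside. Between bell base and till roll the free gap is 62 mm at its narrowest.
- bell_top (a point): top centre of the bell's button, a 16 mm wide knob, 58 mm above the counter when up; it is pressed straight down against a spring (about 6 N at 3 mm, 8 N at the bottom).
- service_bell_button (a joint): travel of the bell's button: 0 up, 0.004 m fully down; it rings when pressed down beyond 0.003 m and springs back when released.
- till_roll: white upright paper till roll, 53 mm in diameter and 57 mm high, fixed to the counter. Origin: centre of its underside.
- date_stamp: bystander: hand stamp with a red base 24 x 45 mm and a brown handle, 69 mm high, standing loose beside the mat. Origin: centre of its underside.
- espresso_cup: bystander: small white cup with a handle, 60 x 87 mm, 56 mm high, loose, to the right. Origin: centre of its underside.
Things that resemble listed ones, but are neither listed nor needed, are in the scene too. What is meant by the ink_pad is not purple, and is the larger of those in its own colour. Leave any yellow look-alike of the service_bell alone.

How it is judged:
On the way, in this order (a step that is already met when the one before it is completed fails the run):
1. the ink pad is between the bell and the till roll, lengthwise (x of ink_pad in the frame of stamp_mat between -0.15 and -0.08 m and y of ink_pad in the frame of stamp_mat between -0.03 and 0.03 m and angle between the y axis of ink_pad and the x axis of stamp_mat, either way round below 0.35 rad), for 0.05 s.
2. the ink pad lies at rest on the mat, squarely (x of ink_pad in the frame of stamp_mat between -0.034 and 0.034 m and y of ink_pad in the frame of stamp_mat between -0.034 and 0.034 m and angle between the y axis of ink_pad and the x axis of stamp_mat, either way round below 0.35 rad and angle between ink_pad's own z axis and vertical below 0.05 rad and linear speed of ink_pad below 0.01 m/s and height (world z) of ink_pad below 0.004 m), for 0.2 s.
3. the bell's button is pressed down (value of joint service_bell_button above 0.003 m), for 0.02 s.
At the end, for the whole second after the job is handed in: The ink pad has passed between the bell and the till roll and lies flat and still on the mat (its centre within 34 mm of the mat's centre along each of the mat's axes, its length within 0.35 rad of the mat's x axis), and the bell was pressed after that and let go (all of step 2 and value of joint service_bell_button below 0.001 m); the robot touches nothing.
It fails at once if the ink pad is lifted or tipped (height (world z) of ink_pad above 0.012 m or angle between ink_pad's own z axis and vertical above 0.35 rad).
It fails at once if the ink pad is rammed against the bell or the till roll with more than 20 N (contact force between ink_pad and service_bell above 20 N or contact force between ink_pad and till_roll above 20 N).
It fails at once if a bystander (date stamp, cup) is moved by more than 15 mm (distance of any of date_stamp, espresso_cup from where it was at the start of the episode above 0.015 m).
It also fails if it takes over 64 s, if anything falls off the work surface, if the arm or the gripper's body presses on something with over 40 N, if the wrist force passes 120 N, or if a joint passes its speed limit or range.

## Working session

There is one attempt and no reset: what is moved stays moved. The work goes in short steps, Python scripts to look and compute and a shell command to move; the robot and the scene stay as the last step left them, time stands still between calls to the robot, and variables do not carry over. Pictures are saved under pics/ and viewed, and the job is handed in when it is done.

```bash
ls; mkdir -p pics
python3 - <<'E'
from cell import sensors, vision, arm, nets
import cv2, json
s=sensors.observe(); print(s)
for n in ("scene","top"):
    im,d=vision.get_image(n); cv2.imwrite(f"pics/{n}0.png",im)
    print(n,vision.camera_model(n))
print(vision.camera_model("wrist"), arm.tip_reach)
E
```

```text
pics
{'clock': 0.0, 'joints': array([ 1.1603935 ,  0.43519661,  0.02500137,  1.57412786, -0.01160396,
        1.13400035, -0.07511388]), 'dq': array([ 0.00011859,  0.00066724, -0.00017393, -0.00152721,  0.00094859,
        0.00206049, -0.00070789]), 'joint_efforts': array([ 5.41880872e-04, -6.67853165e+01,  9.84983481e-01, -3.14457715e+01,
       -6.07379386e-02,  4.32807428e-02,  1.48941836e-04]), 'position': array([ 0.18913135, -0.59516517,  0.23994978]), 'ee_rot': array([-3.10296784e+00, -4.81180509e-01,  6.15467691e-04]), 'force': array([ 0.06924401, -0.09730498, -0.14944058]), 'ft_torque': array([-0.02372199, -0.00492278,  0.03983952]), 'width': 0.9987809115362336}
scene {'K': array([[453.58601208,   0.        , 274.59226011],
       [  0.        , 453.58601208, 210.19943273],
       [  0.        ,   0.        ,   1.        ]]), 'xyz': array([-0.0117265 , -0.15505827,  0.65134711]), 'attitude': array([-1.37435194,  2.13446644, -0.92139147])}
top {'K': array([[526.31740397,   0.        , 283.93542894],
       [  0.        , 526.31740397, 208.81816998],
       [  0.        ,   0.        ,   1.        ]]), 'xyz': array([ 0.4425318 , -0.40168112,  1.07002005]), 'attitude': array([-2.13550144,  2.19542986, -0.13668145])}
{'K': array([[351.10449312,   0.        , 281.35052275],
       [  0.        , 351.10449312, 209.88171593],
       [  0.        ,   0.        ,   1.        ]]), 'hand_eye': array([[-8.29763274e-04, -9.67961038e-01, -2.51099064e-01,
         6.52805674e-02],
       [ 9.99999218e-01, -5.68271360e-04, -1.11389539e-03,
        -2.09249890e-04],
       [ 9.35514930e-04, -2.51099792e-01,  9.67960753e-01,
        -1.44165867e-01],
       [ 0.00000000e+00,  0.00000000e+00,  0.00000000e+00,
         1.00000000e+00]])} 0.014
```

View pics/top0.png

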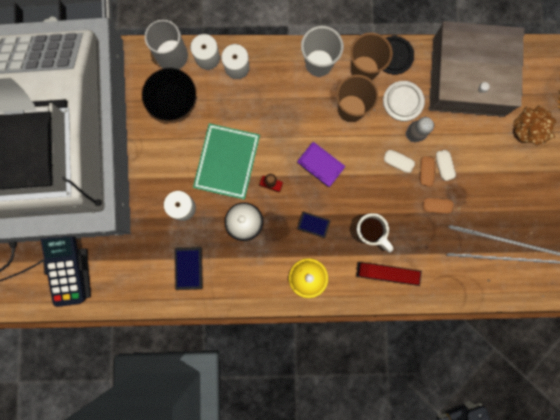

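View pics/scene0.png

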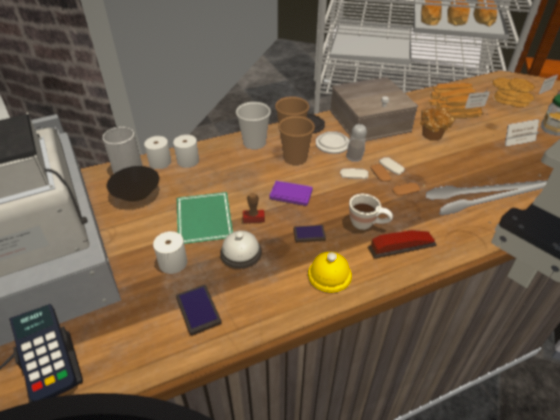

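The ink_pad candidates in the top view are the large dark-blue pad (188,268), the small dark-blue pad (313,224) and the purple pad (321,164). I choose (188,268) because it is the larger dark one and lies before the gap. The bell is the white dome (244,221), not the yellow one (308,278). The roll is at (178,205), and the mat is at (227,161).

```bash
cat > h.py <<'E'
from cell import sensors, vision, arm, nets
import cv2, numpy as np
from scipy.spatial.transform import Rotation as R
def cam(name,s=None):
    m=vision.camera_model(name)
    if name=="wrist":
        s=s or sensors.observe()
        T=np.eye(4);T[:3,:3]=R.from_rotvec(s['ee_rot']).as_matrix();T[:3,3]=s['position']
        T=T@m['hand_eye'];return m['K'],T[:3,:3],T[:3,3]
    return m['K'],R.from_rotvec(m['attitude']).as_matrix(),np.array(m['xyz'])
def onplane(uv,z,c):
    K,Rm,t=c; uv=np.atleast_2d(uv).astype(float)
    r=np.c_[uv,np.ones(len(uv))]@np.linalg.inv(K).T@Rm.T
    return t+r*((z-t[2])/r[:,2])[:,None]
def pts(d,mask,c):
    K,Rm,t=c; v,u=np.nonzero(mask&(d>0)); z=d[v,u]
    p=np.c_[(u-K[0,2])/K[0,0]*z,(v-K[1,2])/K[1,1]*z,z]
    return p@Rm.T+t
def rect(mask,z,c):
    cs,_=cv2.findContours(mask.astype(np.uint8),cv2.RETR_EXTERNAL,cv2.CHAIN_APPROX_NONE)
    q=max(cs,key=cv2.contourArea)[:,0]
    P=onplane(q,z,c)[:,:2]
    (cx,cy),(w,h),a=cv2.minAreaRect((P*1000).astype(np.float32))
    return cx/1000,cy/1000,w,h,a
E
python3 - <<'E'
from h import *
np.set_printoptions(precision=4,suppress=True)
im,d=vision.get_image("top"); c=cam("top")
for l in ["ink_pad","stamp_mat","service_bell","till_roll","date_stamp","espresso_cup","bell_top"]:
    for r in nets.cut_out(l,"top"):
        p=pts(d,r['region'],c)
        z={"ink_pad":.013,"stamp_mat":.001}.get(l)
        print(l,round(r['score'],2),np.round(r['uv']), r['region'].sum(),"med",np.median(p,0),"zmax",np.percentile(p[:,2],95), rect(r['region'],z,c) if z else "")
cv2.imwrite("pics/crop0.png",cv2.resize(im[140:310,140:300],None,fx=3.5,fy=3.5,interpolation=cv2.INTER_CUBIC))
E
```

```text
ink_pad 0.85 [314. 228.] 561 med [ 0.5341 -0.4712  0.0087] zmax 0.012139523799310836 (0.53412109375, -0.47048751831054686, 59.14186096191406, 39.63798141479492, 71.22415161132812)
ink_pad 0.82 [184. 268.] 1235 med [ 0.4534 -0.2168  0.0121] zmax 0.015337852042367373 (0.45333993530273436, -0.21781509399414062, 57.48542022705078, 87.5985107421875, 89.79318237304688)
ink_pad 0.67 [317. 164.] 1120 med [ 0.6575 -0.4898  0.0123] zmax 0.015683322727364325 (0.65759228515625, -0.489625, 85.70295715332031, 56.474205017089844, 50.4942741394043)
stamp_mat 0.65 [228. 162.] 3458 med [ 0.671  -0.2965  0.0011] zmax 0.004428894273260449 (0.6714606323242187, -0.29634820556640623, 109.37287139892578, 139.9521026611328, 75.6335220336914)
service_bell 0.88 [243. 220.] 1207 med [ 0.5416 -0.3314  0.0341] zmax 0.045582967987319645 
service_bell 0.77 [306. 272.] 1269 med [ 0.4276 -0.455   0.0344] zmax 0.045141781059756525 
service_bell 0.39 [187. 270.] 1186 med [ 0.4525 -0.2183  0.0122] zmax 0.015373878306137323 
till_roll 0.91 [177. 204.] 720 med [ 0.5738 -0.2084  0.0563] zmax 0.05976051993618831 
date_stamp 0.52 [272. 182.] 276 med [ 0.6167 -0.3876  0.0215] zmax 0.06895023493438182 
espresso_cup 0.91 [377. 230.] 892 med [ 0.5165 -0.5884  0.0351] zmax 0.056397297865132145 
espresso_cup 0.62 [241. 219.] 38 med [ 0.5439 -0.3304  0.0567] zmax 0.058453212756240915 
bell_top 0.5 [307. 277.] 53 med [ 0.427  -0.4568  0.0559] zmax 0.059005736124527905
```

View pics/crop0.png

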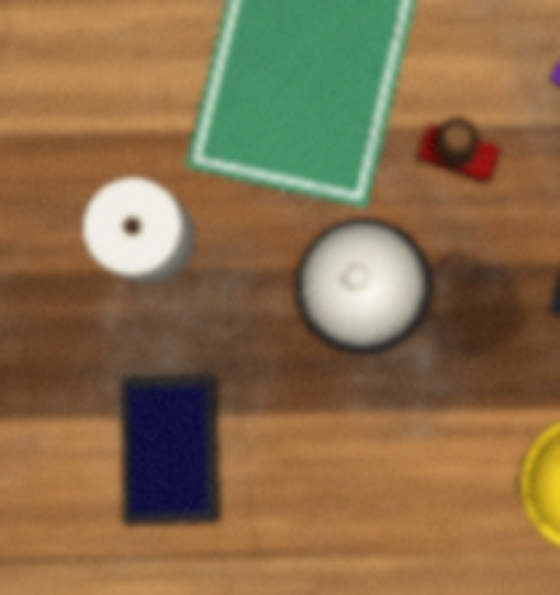

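The crop confirms the choice. The large dark-blue pad with a black border is at about (187,268), rotated roughly 14° from the mat axis. The white bell is right of the gap and the roll is left of it. Next I'll compute the mat-frame geometry and check clearance to the register.

```bash
cat >> h.py <<'E'
MC=np.array([0.6715,-0.2963]); MA=-0.2485
def tomat(p):
    p=np.atleast_2d(p)[:,:2]-MC; c,s=np.cos(MA),np.sin(MA); return p@np.array([[c,-s],[s,c]])
def frommat(p):
    p=np.atleast_2d(p); c,s=np.cos(MA),np.sin(MA); return p@np.array([[c,s],[-s,c]])+MC
E
python3 - <<'E'
from h import *
np.set_printoptions(precision=4,suppress=True)
im,d=vision.get_image("top"); c=cam("top")
for l in ["till_roll","service_bell","stamp_mat","date_stamp"]:
    for r in nets.cut_out(l,"top")[:1]:
        p=pts(d,r['region'],c)
        if l=="till_roll": q=p[p[:,2]>.052]; e=cv2.minEnclosingCircle((q[:,:2]*1000).astype(np.float32)); print(l,e,q[:,:2].mean(0))
        if l=="service_bell":
            q=p[(p[:,2]>.018)&(p[:,2]<.044)]
            # sphere-free: circle of dome silhouette
            e=cv2.minEnclosingCircle((p[:,:2]*1000).astype(np.float32)); print(l,e)
            t=p[p[:,2]>.05]; print("knob",t.mean(0),len(t),t[:,2].max())
        if l=="stamp_mat":
            print(l,rect(r['region'],.001,c))
        if l=="date_stamp": t=p[p[:,2]>.05];print(l,t.mean(0),t[:,2].max(),t.min(0),t.max(0), tomat(t.mean(0)))
P=pts(d,np.ones(d.shape,bool),c)
q=P[(P[:,2]>.07)&(P[:,0]>.3)&(P[:,0]<.8)&(P[:,1]<-.02)]
for x in np.arange(.3,.8,.05):
    a=q[(abs(q[:,0]-x)<.025)&(q[:,1]>-.3)]; print(round(x,2),len(a),a[:,1].min() if len(a) else None, np.percentile(a[:,2],[50,99]) if len(a) else None)
print("edge x",P[(P[:,2]<-.2)&(P[:,0]<.4)][:,0].max())
for n,p in dict(roll=[.574,-.2084],pad=[.4533,-.2178]).items(): print(n,tomat(p))
print(frommat([[-.115,64e-3],[-.115,-.064]]))
E
```

```text
till_roll ((576.1909790039062, -206.45718383789062), 26.423259735107422) [ 0.5753 -0.2061]
service_bell ((427.3127136230469, -456.9341735839844), 39.87778091430664)
knob [ 0.4275 -0.4564  0.0559] 52 0.059860324398596676
stamp_mat (0.67185498046875, -0.2969063720703125, 110.38359832763672, 141.20310974121094, 75.69197082519531)
date_stamp [ 0.6189 -0.3872  0.0652] 0.0729208070196744 [ 0.6085 -0.3991  0.0548] [ 0.6322 -0.3757  0.0729] [[-0.0286 -0.101 ]]
0.3 0 None None
0.35 0 None None
0.4 0 None None
0.45 0 None None
0.5 133 -0.1023437582509642 [0.0991 0.1121]
0.55 2125 -0.10264567449091538 [0.1124 0.2373]
0.6 3256 -0.10040600202950972 [0.2465 0.3079]
0.65 2953 -0.0980402161742468 [0.2371 0.3076]
0.7 2423 -0.09614400010257701 [0.2294 0.3459]
0.75 1853 -0.09369039228988335 [0.2124 0.235 ]
edge x 0.2643341797439077
roll [[-0.1161  0.0612]]
pad [[-0.2308  0.0224]]
[[ 0.5758 -0.206 ]
 [ 0.5443 -0.33  ]]
```

Roll and bell agree with the mat-derived poses to within about 1 mm: roll at mat (-115,+64), bell at (-115,-64). The free gap therefore spans y = -24.5 to +37.5 mm, with its centre at +6.5. The pad is at mat (-231,+22), turned 14°.

The plan:
1. Straddle the pad with the jaws aligned to the mat, and push it sideways with the left finger until it lies flush at y = 6.5.
2. Push it through from behind.

```bash
cat >> h.py <<'E'
def go(mx,my,z,yaw=0.0):
    "row (cm,deg) to put TCP at mat (mx,my) m, height z, tool x along mat x + yaw"
    s=sensors.observe(); R0=R.from_rotvec(s['ee_rot'])
    a=MA+yaw
    Rt=R.from_matrix(np.array([[np.cos(a),np.sin(a),0],[np.sin(a),-np.cos(a),0],[0,0,-1]]))
    p=np.r_[frommat([mx,my])[0],z]
    t=R0.inv().apply(p-s['position'])*100; w=(R0.inv()*Rt).as_rotvec(degrees=True)
    print("t(cm)",np.round(t,2),"w(deg)",np.round(w,1),"len",np.round(np.linalg.norm(t),1),"clock",round(s['clock'],2))
def here():
    s=sensors.observe(); Rm=R.from_rotvec(s['ee_rot']).as_matrix()
    print("mat",np.round(tomat(s['position'])[0]*1000,1),"z",round(s['position'][2]*1000,1),"yaw-rel",round(np.degrees(np.arctan2(Rm[1,0],Rm[0,0])-MA),2),"tilt",np.round(Rm[:,2],3),"F",np.round(s['force'],1),"w",round(s['width'],3),"t",round(s['clock'],2))
def padpose(camn="top"):
    im,d=vision.get_image(camn); c=cam(camn)
    for r in nets.cut_out("ink_pad",camn):
        x,y,w,h,a=rect(r['region'],.013,c)
        if max(w,h)<75 or r['score']<.3: continue
        if w>h: a=a
        else: a=a+90
        a=(a-np.degrees(MA)+90)%180-90
        print("pad mat",np.round(tomat([x,y])[0]*1000,1),"size",round(w,1),round(h,1),"ang",round(a,1),"score",round(r['score'],2))
    return im
E
python3 -c "
from h import *
here(); go(-.229,.0224,.12); go(-.229,.0224,.019)"
```

```text
mat [-393.7 -408.7] z 240.7 yaw-rel 31.87 tilt [-0. -0. -1.] F [-0.3  0.2 -0.3] w 1.0 t 0.75
t(cm) [ 36.75 -27.92  12.07] w(deg) [ 0.   0.  31.9] len 47.7 clock 0.75
t(cm) [ 36.76 -27.92  22.17] w(deg) [ 0.   0.  31.9] len 51.2 clock 0.75
```

```bash
python3 -m handwheel '[{"tx":3.5,"ty":-2.7,"tz":0,"wz":4},{"tx":7,"ty":-5.4,"tz":1,"wz":8},{"tx":10.4,"ty":-7.9,"tz":2,"wz":12},{"tx":13.8,"ty":-10.5,"tz":3,"wz":16},{"tx":17.2,"ty":-13,"tz":4,"wz":20},{"tx":20.5,"ty":-15.6,"tz":5,"wz":24},{"tx":23.8,"ty":-18.1,"tz":6,"wz":28},{"tx":27,"ty":-20.6,"tz":7,"wz":31.9},{"tx":30.2,"ty":-23,"tz":8,"wz":31.9},{"tx":33.3,"ty":-25.4,"tz":8,"wz":31.9},{"tx":36.75,"ty":-27.9,"tz":8,"wz":31.9},{"tx":36.75,"ty":-27.9,"tz":8,"wz":31.9,"claw":1}]'; python3 -m handwheel '[{"tx":0},{"tx":0},{"tx":0}]'
python3 - <<'E'
from h import *
here(); go(-.229,.0224,.06); 
s=sensors.observe(); im,d=vision.get_image("wrist"); cv2.imwrite("pics/w1.png",im)
c=cam("wrist",s)
for r in nets.cut_out("ink_pad","wrist"):
    x,y,w,h,a=rect(r['region'],.013,c); print(r['score'],r['uv'],tomat([x,y])*1000,w,h,a)
here()
E
```

```text
mat [-393.7 -408.7] z 240.7 yaw-rel 31.87 tilt [-0. -0. -1.] F [-0.3  0.2 -0.3] w 1.0 t 0.75
t(cm) [ 36.75 -27.92  18.07] w(deg) [ 0.   0.  31.9] len 49.6 clock 0.75
mat [-393.7 -408.7] z 240.8 yaw-rel 31.87 tilt [ 0. -0. -1.] F [-0.1  0.3 -0.5] w 0.999 t 0.85invalid input
invalid input
```

View pics/w1.png

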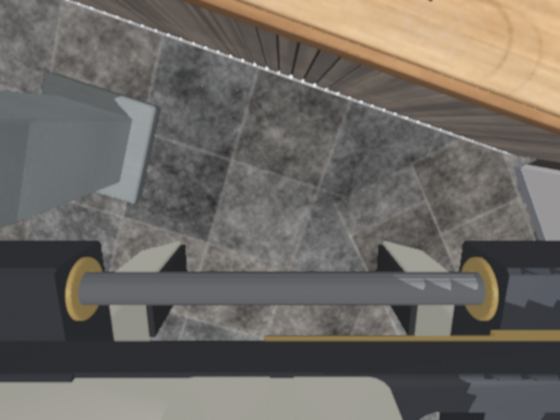

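The wrist view shows only floor and the counter edge. The arm has not moved because both calls were refused, so I'll try again with every key in each row.

```bash
python3 -m handwheel '[{"tx":3.5,"ty":-2.7,"tz":0,"wx":0,"wy":0,"wz":4,"claw":1}]'; python3 -m handwheel --help; python3 -c "
from h import *
here()"
```

```text
clock: 0.93
position: [0.2067, -0.5667, 0.2404]
ee_rot: [3.118, 0.359, -0.006]
force: [-0.3, 0.4, -0.1]
width: 1.003
mat [-384.  -376.4] z 240.4 yaw-rel 27.39 tilt [-0.004 -0.004 -1.   ] F [-0.3  0.4 -0.1] w 1.003 t 0.93invalid input: not JSON, or not a number
```

```bash
python3 -c "
from h import *
go(-.229,.0224,.14)"
```

```text
t(cm) [ 32.16 -28.3    9.82] w(deg) [ 0.2  0.2 27.4] len 43.9 clock 0.93
```

```bash
python3 -m handwheel '[{"tx":3,"ty":-2.7,"tz":0.5,"wx":0,"wy":0,"wz":4,"claw":1},{"tx":6,"ty":-5.4,"tz":1,"wx":0,"wy":0,"wz":8,"claw":1},{"tx":9,"ty":-8,"tz":2,"wx":0,"wy":0,"wz":12,"claw":1},{"tx":12,"ty":-10.6,"tz":3,"wx":0,"wy":0,"wz":16,"claw":1},{"tx":15,"ty":-13.2,"tz":4,"wx":0,"wy":0,"wz":20,"claw":1},{"tx":18,"ty":-15.8,"tz":5,"wx":0,"wy":0,"wz":24,"claw":1},{"tx":21,"ty":-18.5,"tz":6,"wx":0.2,"wy":0.2,"wz":27.4,"claw":1},{"tx":24,"ty":-21.1,"tz":7,"wx":0.2,"wy":0.2,"wz":27.4,"claw":1},{"tx":27,"ty":-23.8,"tz":8,"wx":0.2,"wy":0.2,"wz":27.4,"claw":1},{"tx":30,"ty":-26.4,"tz":9,"wx":0.2,"wy":0.2,"wz":27.4,"claw":1},{"tx":32.2,"ty":-28.3,"tz":9.8,"wx":0.2,"wy":0.2,"wz":27.4,"claw":1},{"tx":32.2,"ty":-28.3,"tz":9.8,"wx":0.2,"wy":0.2,"wz":27.4,"claw":1}]';python3 - <<'E'
from h import *
here()
im,d=vision.get_image("wrist"); 
s=sensors.observe(); im,d=vision.get_image("wrist"); cv2.imwrite("pics/w2.png",im)
c=cam("wrist",s)
for r in nets.cut_out("ink_pad","wrist"):
    x,y,w,h,a=rect(r['region'],.013,c); print(r['score'],r['uv'],tomat([x,y])*1000,w,h,a-np.degrees(MA))
here();go(-.229,.0224,.019)
E
```

```text
clock: 1.93
position: [0.4626, -0.2038, 0.1416]
ee_rot: [-3.114, 0.362, -0.005]
force: [0.8, -0.0, -0.9]
width: 1.002
mat [-225.2   38.3] z 141.6 yaw-rel 0.98 tilt [ 0.004  0.007 -1.   ] F [ 0.8 -0.  -0.9] w 1.002 t 1.93
0.97 [297.7, 210.4] [[-232.66873296   21.51459967]] 84.40286254882812 54.212650299072266 14.897177975873364
0.62 [448.2, 49.3] [[-109.81193182  -82.52976928]] 19.304780960083008 17.204519271850586 90.73965678761424
mat [-226.9   30.7] z 142.7 yaw-rel 0.5 tilt [ 0.003  0.003 -1.   ] F [-0.7 -1.   0.3] w 0.999 t 2.08
t(cm) [-0.25  0.88 12.37] w(deg) [-0.2 -0.1  0.5] len 12.4 clock 2.08
```

View pics/w2.png

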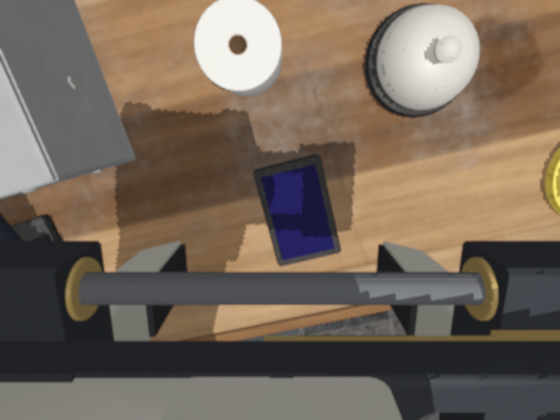

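The wrist view shows the pad between the open fingers at (298,210), the roll at (238,45) and the bell at (425,58). The wrist measurement of (-232.7, 21.5) at 15° matches the top camera. I'll let the arm settle, then descend.

```bash
python3 -m handwheel '[{"tx":0,"ty":0,"tz":0,"wx":0,"wy":0,"wz":0,"claw":1},{"tx":0,"ty":0,"tz":0,"wx":0,"wy":0,"wz":0,"claw":1},{"tx":0,"ty":0,"tz":0,"wx":0,"wy":0,"wz":0,"claw":1},{"tx":0,"ty":0,"tz":0,"wx":0,"wy":0,"wz":0,"claw":1}]' >/dev/null;python3 - <<'E'
from h import *
here();go(-.230,.0224,.019)
E
```

```text
mat [-226.9   30. ] z 143.0 yaw-rel 0.37 tilt [ 0.004  0.003 -1.   ] F [-0.6  0.9 -0.6] w 0.997 t 2.42
t(cm) [-0.35  0.81 12.39] w(deg) [-0.2 -0.2  0.4] len 12.4 clock 2.42
```

```bash
python3 -m handwheel '[{"tx":-0.35,"ty":0.8,"tz":2,"wx":-0.2,"wy":-0.2,"wz":0.4,"claw":1},{"tx":-0.35,"ty":0.8,"tz":4,"wx":-0.2,"wy":-0.2,"wz":0.4,"claw":1},{"tx":-0.35,"ty":0.8,"tz":6,"wx":-0.2,"wy":-0.2,"wz":0.4,"claw":1},{"tx":-0.35,"ty":0.8,"tz":8,"wx":-0.2,"wy":-0.2,"wz":0.4,"claw":1},{"tx":-0.35,"ty":0.8,"tz":9.5,"wx":-0.2,"wy":-0.2,"wz":0.4,"claw":1},{"tx":-0.35,"ty":0.8,"tz":10.5,"wx":-0.2,"wy":-0.2,"wz":0.4,"claw":1},{"tx":-0.35,"ty":0.8,"tz":11.3,"wx":-0.2,"wy":-0.2,"wz":0.4,"claw":1},{"tx":-0.35,"ty":0.8,"tz":11.9,"wx":-0.2,"wy":-0.2,"wz":0.4,"claw":1},{"tx":-0.35,"ty":0.8,"tz":12.2,"wx":-0.2,"wy":-0.2,"wz":0.4,"claw":1},{"tx":-0.35,"ty":0.8,"tz":12.4,"wx":-0.2,"wy":-0.2,"wz":0.4,"claw":1},{"tx":-0.35,"ty":0.8,"tz":12.4,"wx":-0.2,"wy":-0.2,"wz":0.4,"claw":1},{"tx":-0.35,"ty":0.8,"tz":12.4,"wx":-0.2,"wy":-0.2,"wz":0.4,"claw":1}]' >/dev/null;python3 - <<'E'
from h import *
here();go(-.230,-.0115,.019)
im,d=vision.get_image("wrist"); cv2.imwrite("pics/w3.png",im)
E
```

```text
mat [-229.5   23.4] z 19.1 yaw-rel 0.07 tilt [-0.     0.001 -1.   ] F [ 1.   0.4 -0.8] w 1.002 t 3.42
t(cm) [-0.05  3.49  0.01] w(deg) [-0.   0.   0.1] len 3.5 clock 3.42
```

View pics/w3.png

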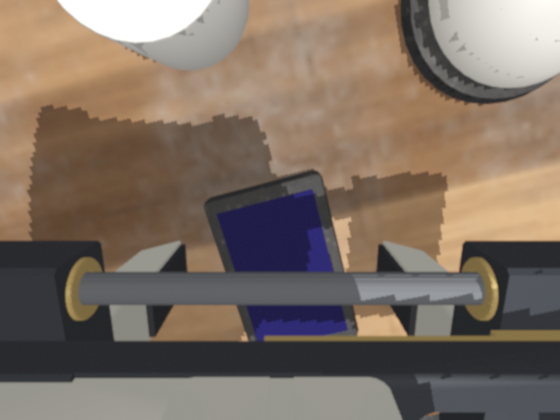

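The pad sits between the fingers, top edge from (208,203) to (320,172), and nothing is touching it. Now I'll push it sideways slowly with the left finger.

```bash
python3 -m handwheel '[{"tx":0,"ty":0.7,"tz":0,"wx":0,"wy":0,"wz":0,"claw":1},{"tx":0,"ty":1.2,"tz":0,"wx":0,"wy":0,"wz":0,"claw":1},{"tx":0,"ty":1.5,"tz":0,"wx":0,"wy":0,"wz":0,"claw":1},{"tx":0,"ty":1.8,"tz":0,"wx":0,"wy":0,"wz":0,"claw":1},{"tx":0,"ty":2.1,"tz":0,"wx":0,"wy":0,"wz":0,"claw":1},{"tx":0,"ty":2.4,"tz":0,"wx":0,"wy":0,"wz":0,"claw":1},{"tx":0,"ty":2.7,"tz":0,"wx":0,"wy":0,"wz":0,"claw":1},{"tx":0,"ty":3,"tz":0,"wx":0,"wy":0,"wz":0,"claw":1},{"tx":0,"ty":3.2,"tz":0,"wx":0,"wy":0,"wz":0,"claw":1},{"tx":0,"ty":3.4,"tz":0,"wx":0,"wy":0,"wz":0,"claw":1},{"tx":0,"ty":3.5,"tz":0,"wx":0,"wy":0,"wz":0,"claw":1},{"tx":0,"ty":3.5,"tz":0,"wx":0,"wy":0,"wz":0,"claw":1}]' >/dev/null;python3 - <<'E'
from h import *
here()
im,d=vision.get_image("wrist"); cv2.imwrite("pics/w4.png",im)
im=padpose(); cv2.imwrite("pics/t4.png",cv2.resize(im[140:310,120:300],None,fx=3.5,fy=3.5))
E
```

```text
mat [-229.9  -11.9] z 18.6 yaw-rel 0.05 tilt [-0.001  0.001 -1.   ] F [ 0.3 -0.4 -1. ] w 0.999 t 4.47
pad mat [  34.1 -191.7] size 86.2 57.0 ang 64.1 score 0.96
```

View pics/w4.png

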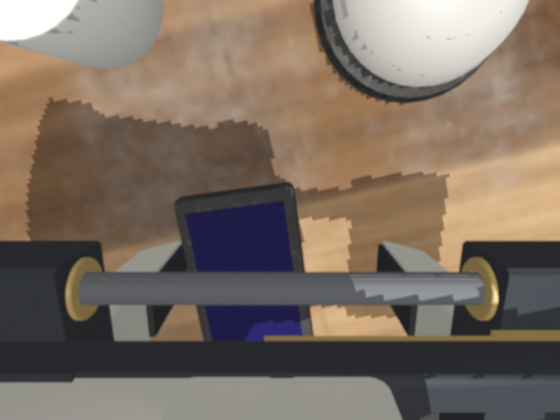

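View pics/t4.png

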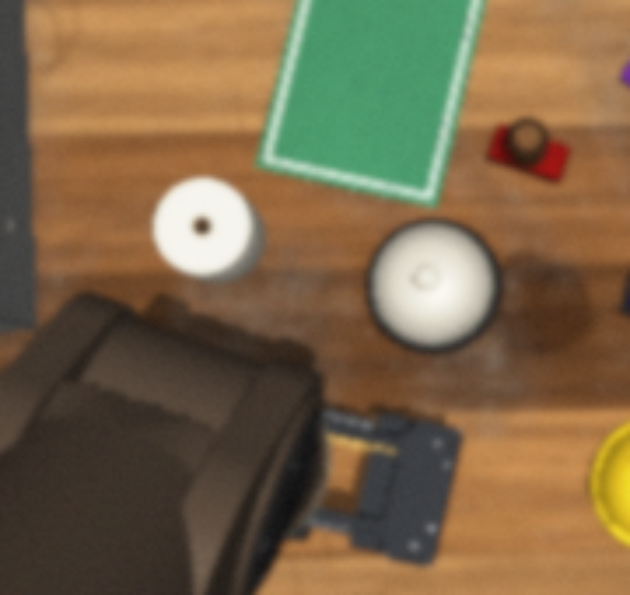

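The wrist view shows the front edge from (178,202) to (292,185), so the pad is still turned somewhat. In the top view the hand hides the pad. I'll convert the corners.

```bash
cat >> h.py <<'E'
def edge(uva,uvb,z=.013):
    c=cam("wrist"); p=tomat(onplane([uva,uvb],z,c)); d=p[1]-p[0]
    print("pts mm",np.round(p*1000,1),"ang deg",round(np.degrees(np.arctan2(d[1],d[0])),1),"len",round(np.linalg.norm(d)*1000,1))
def padw(fn=None):
    "dark pad front part in wrist picture: mask of net"
    s=sensors.observe(); im,d=vision.get_image("wrist")
    if fn: cv2.imwrite(fn,im)
    c=cam("wrist",s)
    for r in nets.cut_out("ink_pad","wrist")[:2]:
        x,y,w,h,a=rect(r['region'],.013,c); print(round(r['score'],2),np.round(r['uv']),"mat",np.round(tomat([x,y])[0]*1000,1),round(w,1),round(h,1),round((a-np.degrees(MA)+45)%90-45,1))
    return im
E
python3 - <<'E'
from h import *
edge([178,202],[292,185]); edge([292,185],[310,335]); edge([178,202],[205,335]);padw()
E
```

```text
pts mm [[-200.    33. ]
 [-192.5  -16.9]] ang deg -81.4 len 50.4
pts mm [[-192.5  -16.9]
 [-266.4  -26.2]] ang deg -172.8 len 74.5
pts mm [[-200.    33. ]
 [-266.4   24.8]] ang deg -173.0 len 66.9
0.73 [246. 248.] mat [-214.8    6.1] 54.2 42.3 7.7
```

The pad is now at about mat (-238, +2.5), turned +7.5°. I'll correct it with the right finger pushing +y near its rear, which turns it clockwise and shifts it back towards y = +6.5.

```bash
python3 -m handwheel '[{"tx":0,"ty":-0.5,"tz":0,"wx":0,"wy":0,"wz":0,"claw":1},{"tx":-1,"ty":-1,"tz":0,"wx":0,"wy":0,"wz":0,"claw":1},{"tx":-2.5,"ty":-1.5,"tz":0,"wx":0,"wy":0,"wz":0,"claw":1},{"tx":-4,"ty":-2,"tz":0,"wx":0,"wy":0,"wz":0,"claw":1},{"tx":-4,"ty":-2.4,"tz":0,"wx":0,"wy":0,"wz":0,"claw":1},{"tx":-4,"ty":-2.7,"tz":0,"wx":0,"wy":0,"wz":0,"claw":1},{"tx":-4,"ty":-2.9,"tz":0,"wx":0,"wy":0,"wz":0,"claw":1},{"tx":-4,"ty":-3.1,"tz":0,"wx":0,"wy":0,"wz":0,"claw":1},{"tx":-4,"ty":-3.3,"tz":0,"wx":0,"wy":0,"wz":0,"claw":1},{"tx":-4,"ty":-3.5,"tz":0,"wx":0,"wy":0,"wz":0,"claw":1},{"tx":-4,"ty":-3.6,"tz":0,"wx":0,"wy":0,"wz":0,"claw":1},{"tx":-4,"ty":-3.6,"tz":0,"wx":0,"wy":0,"wz":0,"claw":1}]' >/dev/null;python3 - <<'E'
from h import *
here()
padw("pics/w5.png"); here()
E
```

```text
mat [-269.7   24.6] z 18.7 yaw-rel 0.08 tilt [-0.001  0.001 -1.   ] F [-0.1 -0.8 -0. ] w 0.995 t 5.72
0.89 [321. 176.] mat [-233.1    7.9] 54.4 80.1 2.6
mat [-269.7   24.5] z 18.7 yaw-rel 0.07 tilt [-0.001  0.001 -1.   ] F [0.5 0.4 0.1] w 1.001 t 5.82
```

View pics/w5.png

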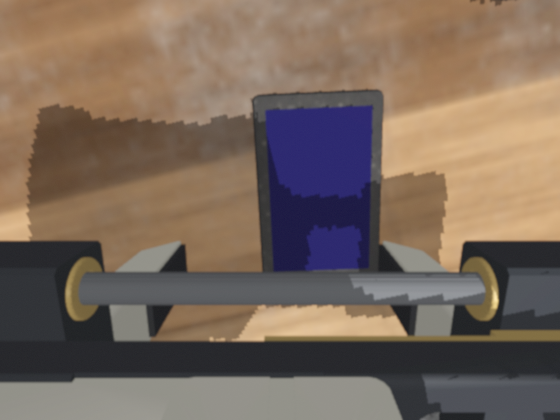

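The pad is now at about y = +7 mm with 2–3° of residual turn, front edge from (255,97) to (381,91). Next I'll back off behind it, nearly close the fingers, and push from behind.

```bash
python3 -m handwheel '[{"tx":0,"ty":0.8,"tz":0,"wx":0,"wy":0,"wz":0,"claw":1},{"tx":0,"ty":1.8,"tz":0,"wx":0,"wy":0,"wz":0,"claw":1},{"tx":-2,"ty":1.8,"tz":-0.2,"wx":0,"wy":0,"wz":0,"claw":1},{"tx":-4,"ty":1.8,"tz":-0.2,"wx":0,"wy":0,"wz":0,"claw":1},{"tx":-4.2,"ty":1.8,"tz":-0.2,"wx":0,"wy":0,"wz":0,"claw":1},{"tx":-4.2,"ty":1.8,"tz":-0.2,"wx":0,"wy":0,"wz":0,"claw":0.1},{"tx":-4.2,"ty":1.8,"tz":-0.2,"wx":0,"wy":0,"wz":0,"claw":0.1},{"tx":-4.2,"ty":1.8,"tz":-0.2,"wx":0,"wy":0,"wz":0,"claw":0.1},{"tx":-4.2,"ty":1.8,"tz":-0.2,"wx":0,"wy":0,"wz":0,"claw":0.1},{"tx":-4.2,"ty":1.8,"tz":-0.2,"wx":0,"wy":0,"wz":0,"claw":0.1},{"tx":-4.2,"ty":1.8,"tz":-0.2,"wx":0,"wy":0,"wz":0,"claw":0.1},{"tx":-4.2,"ty":1.8,"tz":-0.2,"wx":0,"wy":0,"wz":0,"claw":0.1}]' 20 >/dev/null;python3 - <<'E'
from h import *
here()
padw("pics/w6.png")
im=padpose()
cv2.imwrite("pics/t6.png",cv2.resize(im[140:310,120:300],None,fx=3.5,fy=3.5))
E
```

```text
mat [-311.7    6.4] z 20.7 yaw-rel 0.08 tilt [-0.001  0.001 -1.   ] F [-0.5  0.4 -0.8] w 0.542 t 6.82
0.9 [279.  94.] mat [-239.1    7.1] 54.3 76.9 2.4
pad mat [  34.4 -191.6] size 84.7 56.4 ang 64.8 score 0.69
pad mat [-232.2    7.7] size 55.9 84.7 ang 2.4 score 0.56
```

View pics/w6.png

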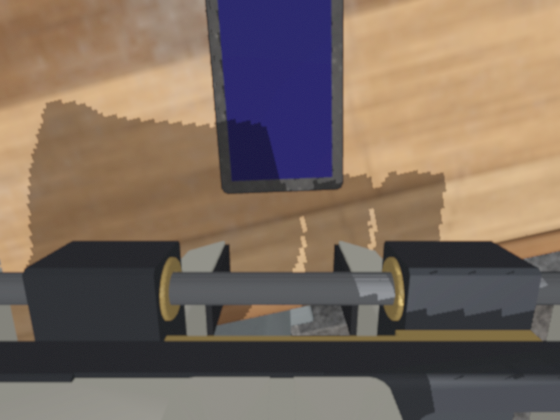

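View pics/t6.png

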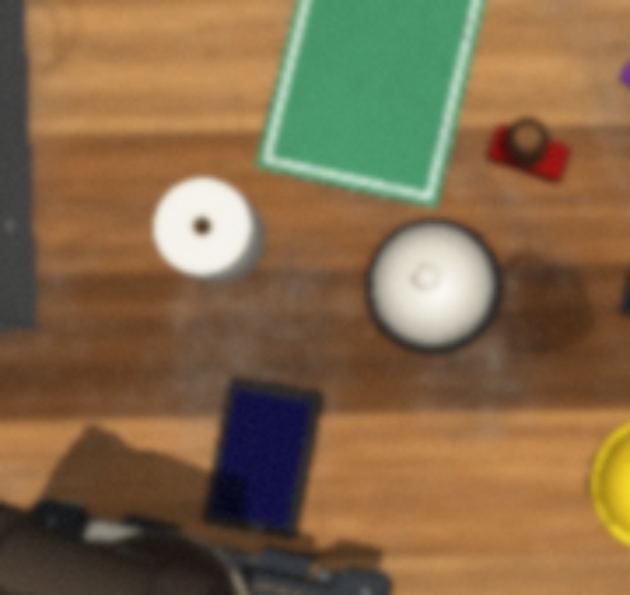

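The top view shows the pad at (-232, 7.7) and 2.4°, aimed at the gap. The fingers are still closing. I'll finish closing them and start the push.

```bash
python3 -m handwheel '[{"tx":0,"ty":0,"tz":0,"wx":0,"wy":0,"wz":0,"claw":0.1},{"tx":0,"ty":0,"tz":0,"wx":0,"wy":0,"wz":0,"claw":0.1},{"tx":0,"ty":0,"tz":0,"wx":0,"wy":0,"wz":0,"claw":0.1},{"tx":0,"ty":0,"tz":0,"wx":0,"wy":0,"wz":0,"claw":0.1},{"tx":0,"ty":0,"tz":0,"wx":0,"wy":0,"wz":0,"claw":0.1},{"tx":0,"ty":0,"tz":0,"wx":0,"wy":0,"wz":0,"claw":0.1},{"tx":0.5,"ty":0,"tz":0,"wx":0,"wy":0,"wz":0,"claw":0.1},{"tx":1,"ty":0,"tz":0,"wx":0,"wy":0,"wz":0,"claw":0.1},{"tx":1.5,"ty":0,"tz":0,"wx":0,"wy":0,"wz":0,"claw":0.1},{"tx":2,"ty":0,"tz":0,"wx":0,"wy":0,"wz":0,"claw":0.1},{"tx":2.3,"ty":0,"tz":0,"wx":0,"wy":0,"wz":0,"claw":0.1},{"tx":2.6,"ty":0,"tz":0,"wx":0,"wy":0,"wz":0,"claw":0.1}]' >/dev/null; python3 -m handwheel '[{"tx":0.4,"ty":0,"tz":0,"wx":0,"wy":0,"wz":0,"claw":0.1},{"tx":0.8,"ty":0,"tz":0,"wx":0,"wy":0,"wz":0,"claw":0.1},{"tx":1.2,"ty":0,"tz":0,"wx":0,"wy":0,"wz":0,"claw":0.1},{"tx":1.6,"ty":0,"tz":0,"wx":0,"wy":0,"wz":0,"claw":0.1},{"tx":2,"ty":0,"tz":0,"wx":0,"wy":0,"wz":0,"claw":0.1},{"tx":2.4,"ty":0,"tz":0,"wx":0,"wy":0,"wz":0,"claw":0.1},{"tx":2.8,"ty":0,"tz":0,"wx":0,"wy":0,"wz":0,"claw":0.1},{"tx":3.2,"ty":0,"tz":0,"wx":0,"wy":0,"wz":0,"claw":0.1},{"tx":3.6,"ty":0,"tz":0,"wx":0,"wy":0,"wz":0,"claw":0.1},{"tx":4,"ty":0,"tz":0,"wx":0,"wy":0,"wz":0,"claw":0.1},{"tx":4.3,"ty":0,"tz":0,"wx":0,"wy":0,"wz":0,"claw":0.1},{"tx":4.5,"ty":0,"tz":0,"wx":0,"wy":0,"wz":0,"claw":0.1}]' >/dev/null
python3 - <<'E'
from h import *
here()
padw("pics/w7.png")
im=padpose()
cv2.imwrite("pics/t7.png",cv2.resize(im[140:310,120:300],None,fx=3.5,fy=3.5))
E
```

```text
mat [-240.2    6.5] z 20.7 yaw-rel 0.07 tilt [-0.     0.001 -1.   ] F [-0.8  1.3 -0.6] w 0.098 t 9.02
0.87 [284. 141.] mat [-188.2    5.8] 54.1 83.5 0.0
pad mat [  34.1 -191.8] size 86.8 57.2 ang 65.3 score 0.67
```

View pics/w7.png

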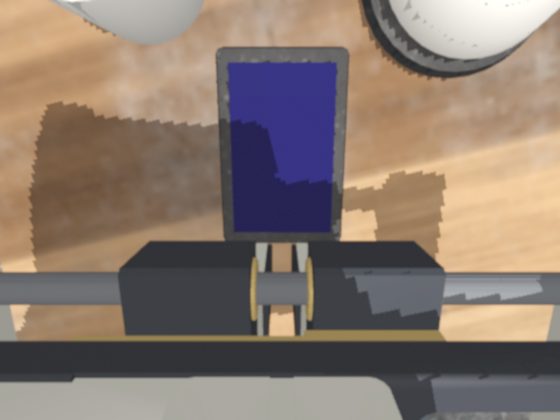

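View pics/t7.png

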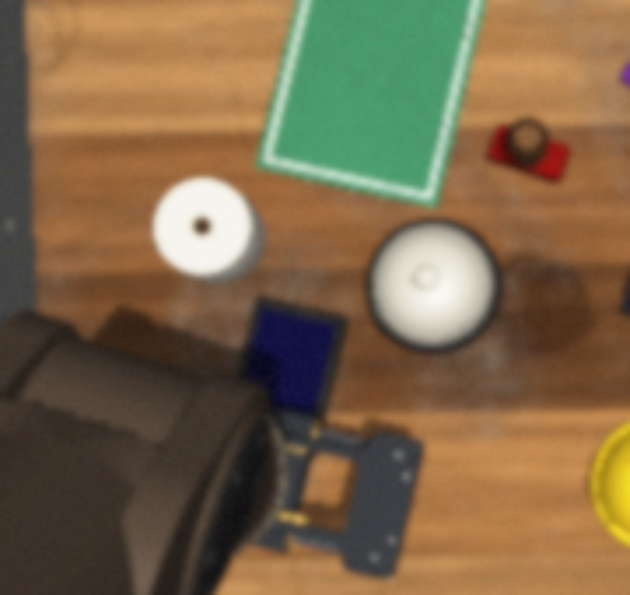

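The pad is square at about (-188, 5.8), angle 0°, and both views show it centred before the gap. I'll keep pushing in stages and watch the force.

```bash
python3 -m handwheel '[{"tx":0.4,"ty":-0.05,"tz":0,"wx":0,"wy":0,"wz":0,"claw":0.1},{"tx":0.8,"ty":-0.05,"tz":0,"wx":0,"wy":0,"wz":0,"claw":0.1},{"tx":1.2,"ty":-0.05,"tz":0,"wx":0,"wy":0,"wz":0,"claw":0.1},{"tx":1.6,"ty":-0.05,"tz":0,"wx":0,"wy":0,"wz":0,"claw":0.1},{"tx":2,"ty":-0.05,"tz":0,"wx":0,"wy":0,"wz":0,"claw":0.1},{"tx":2.4,"ty":-0.05,"tz":0,"wx":0,"wy":0,"wz":0,"claw":0.1},{"tx":2.8,"ty":-0.05,"tz":0,"wx":0,"wy":0,"wz":0,"claw":0.1},{"tx":3.2,"ty":-0.05,"tz":0,"wx":0,"wy":0,"wz":0,"claw":0.1},{"tx":3.5,"ty":-0.05,"tz":0,"wx":0,"wy":0,"wz":0,"claw":0.1},{"tx":3.8,"ty":-0.05,"tz":0,"wx":0,"wy":0,"wz":0,"claw":0.1},{"tx":4,"ty":-0.05,"tz":0,"wx":0,"wy":0,"wz":0,"claw":0.1}]'
python3 - <<'E'
from h import *
here()
padw("pics/w8.png")
E
```

```text
clock: 10.13
position: [0.479, -0.2402, 0.0206]
ee_rot: [-3.117, 0.387, 0.001]
force: [-2.2, -0.1, 0.8]
width: 0.1
mat [-200.4    7. ] z 20.6 yaw-rel 0.07 tilt [-0.001  0.001 -1.   ] F [-2.2 -0.1  0.8] w 0.1 t 10.13
0.6 [284. 141.] mat [-148.3    6. ] 53.8 82.6 0.0
0.2 [528.  57.] mat [-111.4  -90.9] 23.4 21.2 0.0
```

View pics/w8.png

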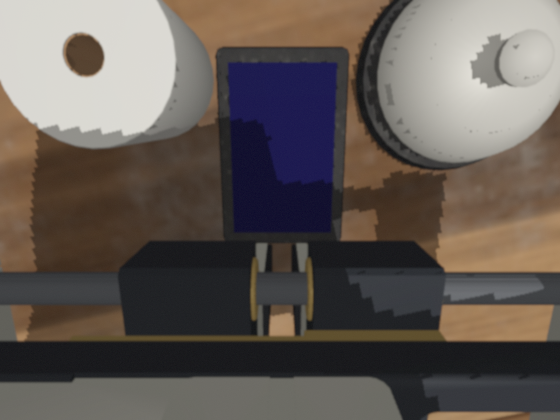

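The pad is entering the gap, centred between the roll's base at about (205,100) and the bell's base at (362,90). Before the fingers go in, I'll check how low the black carriers hang relative to the roll and bell tops.

Run:
```python
from h import *
s=sensors.observe(); im,d=vision.get_image("wrist"); K,Rm,t=cam("wrist",s)
for u,v in [(150,255),(130,300),(400,255),(430,300),(120,270),(440,270),(262,250),(300,250)]:
    z=d[v,u]
    if z>0:
        p=Rm@(np.array([(u-K[0,2])/K[0,0],(v-K[1,2])/K[1,1],1])*z)+t; print((u,v),np.round(tomat(p)[0]*1000-tomat(s['position'])[0]*1000,1),round(p[2]*1000,1))
    else: print((u,v),"no depth")
```

```text
(150, 255) [34.6 30. ] 88.0
(130, 300) [27.  32.4] 95.4
(400, 255) [ 34.6 -28.4] 87.9
(430, 300) [ 27.5 -32.8] 96.2
(120, 270) [34.5 33.4] 96.3
(440, 270) [ 34.2 -34.5] 95.6
(262, 250) [9.5 7.9] 19.9
(300, 250) [ 9.5 -8.8] 19.7
```

The carriers stay above 73 mm, so they clear the roll and bell. I'll continue pushing through the gap.

```bash
python3 -m handwheel '[{"tx":0.4,"ty":0,"tz":0,"wx":0,"wy":0,"wz":0,"claw":0.1},{"tx":0.8,"ty":0,"tz":0,"wx":0,"wy":0,"wz":0,"claw":0.1},{"tx":1.2,"ty":0,"tz":0,"wx":0,"wy":0,"wz":0,"claw":0.1},{"tx":1.6,"ty":0,"tz":0,"wx":0,"wy":0,"wz":0,"claw":0.1},{"tx":2,"ty":0,"tz":0,"wx":0,"wy":0,"wz":0,"claw":0.1},{"tx":2.4,"ty":0,"tz":0,"wx":0,"wy":0,"wz":0,"claw":0.1},{"tx":2.8,"ty":0,"tz":0,"wx":0,"wy":0,"wz":0,"claw":0.1},{"tx":3.2,"ty":0,"tz":0,"wx":0,"wy":0,"wz":0,"claw":0.1},{"tx":3.6,"ty":0,"tz":0,"wx":0,"wy":0,"wz":0,"claw":0.1},{"tx":4,"ty":0,"tz":0,"wx":0,"wy":0,"wz":0,"claw":0.1},{"tx":4.4,"ty":0,"tz":0,"wx":0,"wy":0,"wz":0,"claw":0.1},{"tx":4.8,"ty":0,"tz":0,"wx":0,"wy":0,"wz":0,"claw":0.1}]'
python3 - <<'E'
from h import *
here()
padw("pics/w9.png")
E
```

```text
clock: 11.28
position: [0.5254, -0.252, 0.0206]
ee_rot: [-3.117, 0.387, 0.001]
force: [-2.2, 0.2, 0.8]
width: 0.099
mat [-152.5    7. ] z 20.6 yaw-rel 0.07 tilt [-0.001  0.001 -1.   ] F [-2.2  0.2  0.8] w 0.099 t 11.28
0.92 [283. 143.] mat [-100.5    6.1] 54.3 83.3 -0.3
```

View pics/w9.png

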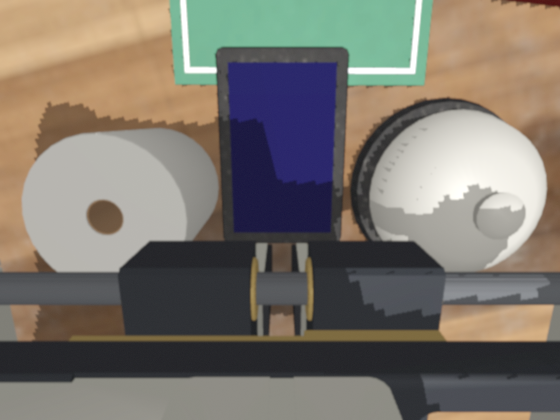

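The pad is in the gap at x = -100, y = 6, with a clear strip on both sides, and its front edge is on the mat line. I'll continue.

```bash
python3 -m handwheel '[{"tx":0.4,"ty":0,"tz":0,"wx":0,"wy":0,"wz":0,"claw":0.1},{"tx":0.8,"ty":0,"tz":0,"wx":0,"wy":0,"wz":0,"claw":0.1},{"tx":1.2,"ty":0,"tz":0,"wx":0,"wy":0,"wz":0,"claw":0.1},{"tx":1.6,"ty":0,"tz":0,"wx":0,"wy":0,"wz":0,"claw":0.1},{"tx":2,"ty":0,"tz":0,"wx":0,"wy":0,"wz":0,"claw":0.1},{"tx":2.4,"ty":0,"tz":0,"wx":0,"wy":0,"wz":0,"claw":0.1},{"tx":2.8,"ty":0,"tz":0,"wx":0,"wy":0,"wz":0,"claw":0.1},{"tx":3.2,"ty":0,"tz":0,"wx":0,"wy":0,"wz":0,"claw":0.1},{"tx":3.6,"ty":0,"tz":0,"wx":0,"wy":0,"wz":0,"claw":0.1},{"tx":4,"ty":0,"tz":0,"wx":0,"wy":0,"wz":0,"claw":0.1},{"tx":4.4,"ty":0,"tz":0,"wx":0,"wy":0,"wz":0,"claw":0.1},{"tx":4.8,"ty":0,"tz":0,"wx":0,"wy":0,"wz":0,"claw":0.1}]'
python3 - <<'E'
from h import *
here()
padw("pics/w10.png")
E
```

```text
clock: 12.38
position: [0.5719, -0.2637, 0.0206]
ee_rot: [-3.117, 0.387, 0.002]
force: [-1.8, 0.6, 1.7]
width: 0.101
mat [-104.6    7.1] z 20.6 yaw-rel 0.07 tilt [-0.001  0.001 -1.   ] F [-1.8  0.6  1.7] w 0.101 t 12.38
0.73 [283. 140.] mat [-52.5   6.3] 54.4 83.4 0.0
```

View pics/w10.png

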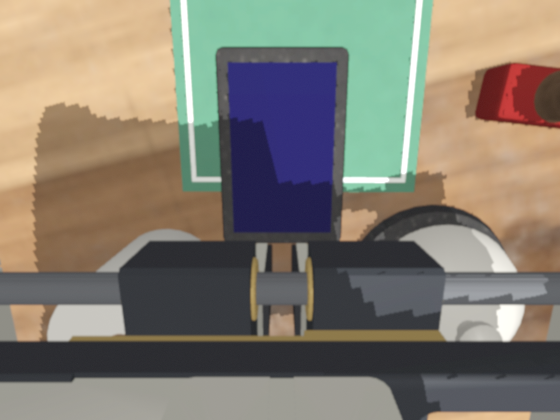

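Three quarters of the pad is on the mat. I'll push the last 38 mm, ending with the body just above and clear of the stamp.

```bash
python3 -m handwheel '[{"tx":0.4,"ty":0,"tz":-0.05,"wx":0,"wy":0,"wz":0,"claw":0.1},{"tx":0.8,"ty":0,"tz":-0.1,"wx":0,"wy":0,"wz":0,"claw":0.1},{"tx":1.2,"ty":0,"tz":-0.1,"wx":0,"wy":0,"wz":0,"claw":0.1},{"tx":1.6,"ty":0,"tz":-0.1,"wx":0,"wy":0,"wz":0,"claw":0.1},{"tx":2,"ty":0,"tz":-0.1,"wx":0,"wy":0,"wz":0,"claw":0.1},{"tx":2.4,"ty":0,"tz":-0.1,"wx":0,"wy":0,"wz":0,"claw":0.1},{"tx":2.8,"ty":0,"tz":-0.1,"wx":0,"wy":0,"wz":0,"claw":0.1},{"tx":3.1,"ty":0,"tz":-0.1,"wx":0,"wy":0,"wz":0,"claw":0.1},{"tx":3.4,"ty":0,"tz":-0.1,"wx":0,"wy":0,"wz":0,"claw":0.1},{"tx":3.6,"ty":0,"tz":-0.1,"wx":0,"wy":0,"wz":0,"claw":0.1},{"tx":3.7,"ty":0,"tz":-0.1,"wx":0,"wy":0,"wz":0,"claw":0.1},{"tx":3.7,"ty":0,"tz":-0.1,"wx":0,"wy":0,"wz":0,"claw":0.1}]'
python3 - <<'E'
from h import *
here()
padw("pics/w11.png")
E
```

```text
clock: 13.48
position: [0.6078, -0.2727, 0.0215]
ee_rot: [-3.117, 0.387, 0.001]
force: [-0.6, -0.9, 0.1]
width: 0.095
mat [-67.5   7.2] z 21.5 yaw-rel 0.07 tilt [-0.     0.001 -1.   ] F [-0.6 -0.9  0.1] w 0.095 t 13.48
0.8 [284. 143.] mat [-15.3   6.4] 53.6 82.6 0.0
```

View pics/w11.png

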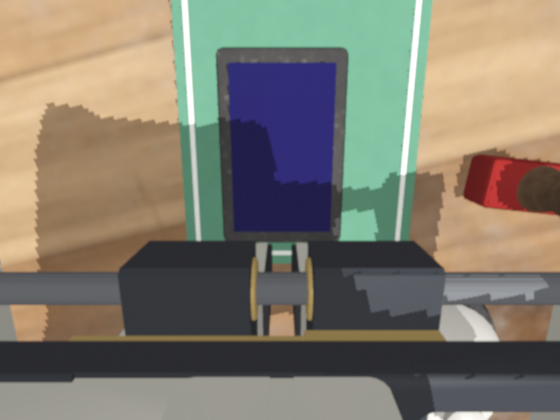

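The pad rests at about mat (-15, +6), angle 0°, entirely on the mat. Now I'll back off, rise, and go over the bell.

```bash
python3 -m handwheel '[{"tx":-0.7,"ty":0,"tz":0,"wx":0,"wy":0,"wz":0,"claw":0.1},{"tx":-1.7,"ty":0,"tz":0,"wx":0,"wy":0,"wz":0,"claw":0},{"tx":-2.7,"ty":0,"tz":-1.5,"wx":0,"wy":0,"wz":0,"claw":0},{"tx":-3.2,"ty":0,"tz":-4,"wx":0,"wy":0,"wz":0,"claw":0},{"tx":-3.7,"ty":0,"tz":-7,"wx":0,"wy":0,"wz":0,"claw":0},{"tx":-4.2,"ty":0.5,"tz":-9.5,"wx":0,"wy":0,"wz":0,"claw":0},{"tx":-4.7,"ty":2,"tz":-10.5,"wx":0,"wy":0,"wz":0,"claw":0},{"tx":-4.7,"ty":4,"tz":-10.5,"wx":0,"wy":0,"wz":0,"claw":0},{"tx":-4.7,"ty":5.5,"tz":-10.5,"wx":0,"wy":0,"wz":0,"claw":0},{"tx":-4.7,"ty":6.7,"tz":-10.5,"wx":0,"wy":0,"wz":0,"claw":0},{"tx":-4.7,"ty":7.1,"tz":-10.5,"wx":0,"wy":0,"wz":0,"claw":0},{"tx":-4.7,"ty":7.1,"tz":-10.5,"wx":0,"wy":0,"wz":0,"claw":0}]'
python3 - <<'E'
from h import *
here()
s=sensors.observe(); im,d=vision.get_image("wrist"); cv2.imwrite("pics/w12.png",im); c=cam("wrist",s)
for r in nets.cut_out("bell_top","wrist"): print(r['score'],r['uv'],tomat(onplane(r['uv'],.056,c))*1000)
im=padpose(); cv2.imwrite("pics/t12.png",cv2.resize(im[110:310,120:330],None,fx=2.9,fy=2.9))
here()
E
```

```text
clock: 14.58
position: [0.5436, -0.3312, 0.1257]
ee_rot: [-3.116, 0.391, 0.003]
force: [-0.6, 0.3, 0.5]
width: 0.004
mat [-115.3  -65.3] z 125.7 yaw-rel -0.05 tilt [-0.002  0.001 -1.   ] F [-0.6  0.3  0.5] w 0.004 t 14.58
0.58 [282.4, 228.8] [[-118.10476641  -66.53856757]]
0.57 [495.0, 332.1] [[-193.28365052 -213.60279296]]
pad mat [  33.9 -191.4] size 86.6 57.1 ang 64.9 score 0.93
mat [-114.6  -62.4] z 126.1 yaw-rel 0.16 tilt [-0.001  0.002 -1.   ] F [ 0.3 -0.1 -0.1] w 0.005 t 14.78
```

View pics/w12.png

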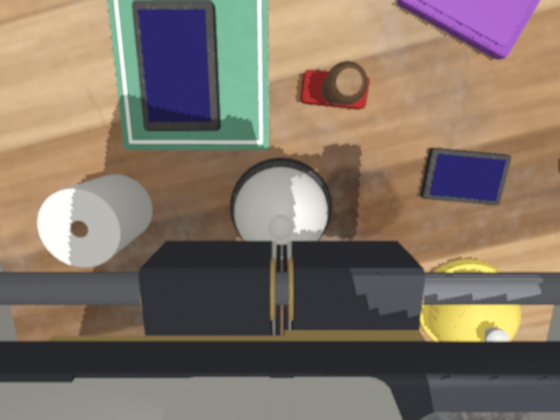

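View pics/t12.png

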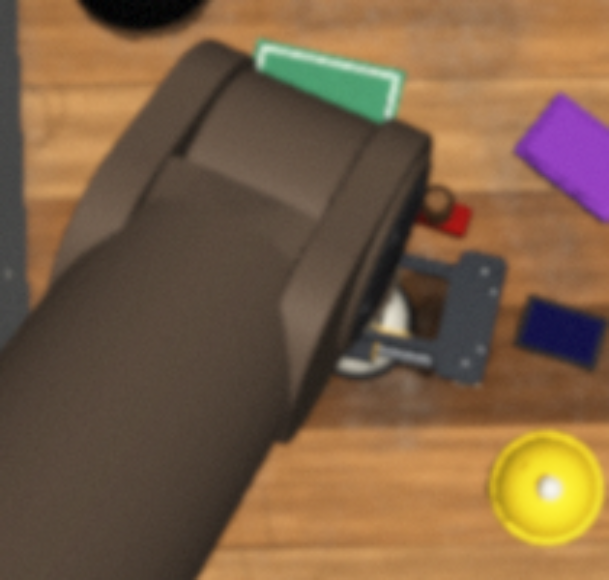

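The wrist view shows the pad inside the mat's white line (corners about (135,5) to (218,130)). The knob is at (281,226), right under the closed fingertips. The stamp is still standing at (340,90). Now I'll press the button.

```bash
python3 -m handwheel '[{"tx":0,"ty":0.15,"tz":1.5,"wx":0,"wy":0,"wz":0,"claw":0},{"tx":0,"ty":0.15,"tz":3,"wx":0,"wy":0,"wz":0,"claw":0},{"tx":0,"ty":0.15,"tz":4,"wx":0,"wy":0,"wz":0,"claw":0},{"tx":0,"ty":0.15,"tz":4.7,"wx":0,"wy":0,"wz":0,"claw":0},{"tx":0,"ty":0.15,"tz":5.1,"wx":0,"wy":0,"wz":0,"claw":0},{"tx":0,"ty":0.15,"tz":5.4,"wx":0,"wy":0,"wz":0,"claw":0},{"tx":0,"ty":0.15,"tz":5.6,"wx":0,"wy":0,"wz":0,"claw":0},{"tx":0,"ty":0.15,"tz":5.7,"wx":0,"wy":0,"wz":0,"claw":0},{"tx":0,"ty":0.15,"tz":5.7,"wx":0,"wy":0,"wz":0,"claw":0}]'
python3 - <<'E'
from h import *
here()
E
```

```text
clock: 15.53
position: [0.5444, -0.3312, 0.07]
ee_rot: [-3.117, 0.387, 0.001]
force: [-1.7, 2.2, 4.1]
width: 0.005
mat [-114.6  -65.1] z 70.0 yaw-rel 0.08 tilt [-0.     0.001 -1.   ] F [-1.7  2.2  4.1] w 0.005 t 15.53
```

Contact is at 4 N with the tip at 56 mm, about 2 mm down. I'll press further.

```bash
python3 -m handwheel '[{"tx":0,"ty":0,"tz":0.1,"wx":0,"wy":0,"wz":0,"claw":0},{"tx":0,"ty":0,"tz":0.2,"wx":0,"wy":0,"wz":0,"claw":0},{"tx":0,"ty":0,"tz":0.25,"wx":0,"wy":0,"wz":0,"claw":0},{"tx":0,"ty":0,"tz":0.25,"wx":0,"wy":0,"wz":0,"claw":0}]'
python3 -c "
from h import *
here()"
```

```text
clock: 15.87
position: [0.5444, -0.3313, 0.0679]
ee_rot: [-3.117, 0.387, 0.0]
force: [-2.3, 2.9, 7.4]
width: 0.011
mat [-114.6  -65.2] z 67.9 yaw-rel 0.08 tilt [-0.     0.001 -1.   ] F [-2.3  2.9  7.4] w 0.011 t 15.87
```

7.4 N with the tip at 53.9 mm is near the bottom. I'll press one more millimetre to be sure, hold, then release.

```bash
python3 -m handwheel '[{"tx":0,"ty":0,"tz":0.05,"wx":0,"wy":0,"wz":0,"claw":0},{"tx":0,"ty":0,"tz":0.1,"wx":0,"wy":0,"wz":0,"claw":0},{"tx":0,"ty":0,"tz":0.1,"wx":0,"wy":0,"wz":0,"claw":0}]'
python3 -c "
from h import *
here()"
```

```text
clock: 16.12
position: [0.5444, -0.3313, 0.0677]
ee_rot: [-3.117, 0.387, -0.0]
force: [-4.9, 4.6, 15.6]
width: 0.001
mat [-114.5  -65.2] z 67.7 yaw-rel 0.07 tilt [ 0.     0.001 -1.   ] F [-4.9  4.6 15.6] w 0.001 t 16.12
```

The force rose to 15.6 N with no further travel, so the button is fully down. I'll release and retreat up and back, clear of the view.

```bash
python3 -m handwheel '[{"tx":0,"ty":0,"tz":-0.5,"wx":0,"wy":0,"wz":0,"claw":0},{"tx":0,"ty":0,"tz":-2,"wx":0,"wy":0,"wz":0,"claw":0},{"tx":0,"ty":0,"tz":-5,"wx":0,"wy":0,"wz":0,"claw":0},{"tx":0,"ty":0,"tz":-8,"wx":0,"wy":0,"wz":0,"claw":0},{"tx":-2,"ty":0,"tz":-11,"wx":0,"wy":0,"wz":0,"claw":0},{"tx":-4,"ty":1,"tz":-13,"wx":0,"wy":0,"wz":0,"claw":0},{"tx":-7,"ty":3,"tz":-13,"wx":0,"wy":0,"wz":0,"claw":0},{"tx":-10,"ty":5,"tz":-13,"wx":0,"wy":0,"wz":0,"claw":0},{"tx":-12,"ty":8,"tz":-13,"wx":0,"wy":0,"wz":0,"claw":0},{"tx":-13,"ty":11,"tz":-13,"wx":0,"wy":0,"wz":0,"claw":0},{"tx":-14,"ty":13,"tz":-13,"wx":0,"wy":0,"wz":0,"claw":0},{"tx":-14,"ty":13,"tz":-13,"wx":0,"wy":0,"wz":0,"claw":0}]'
python3 -m handwheel '[{"tx":0,"ty":0,"tz":0,"wx":0,"wy":0,"wz":0,"claw":0},{"tx":0,"ty":0,"tz":0,"wx":0,"wy":0,"wz":0,"claw":0},{"tx":0,"ty":0,"tz":0,"wx":0,"wy":0,"wz":0,"claw":0},{"tx":0,"ty":0,"tz":0,"wx":0,"wy":0,"wz":0,"claw":0}]' >/dev/null
python3 - <<'E'
from h import *
here()
im=padpose(); cv2.imwrite("pics/t13.png",im)
c=cam("top"); _,d=vision.get_image("top")
for l in ["date_stamp","espresso_cup","service_bell"]:
    for r in nets.cut_out(l,"top")[:2]: p=pts(d,r['region'],c); print(l,r['score'],np.round(np.median(p,0),4),"zmax",round(np.percentile(p[:,2],99),4))
E
```

```text
clock: 17.12
position: [0.372, -0.4286, 0.1966]
ee_rot: [3.113, -0.4, -0.003]
force: [-0.9, 0.2, 0.1]
width: 0.008
mat [-253.7 -194.5] z 196.1 yaw-rel 0.19 tilt [-0.     0.001 -1.   ] F [-0.8 -0.1 -0.4] w 0.008 t 17.45
pad mat [  33.9 -191.3] size 86.7 56.5 ang 65.1 score 0.94
pad mat [-13.6   7.6] size 56.4 84.8 ang 0.0 score 0.83
date_stamp 0.85 [ 0.6165 -0.3891  0.0216] zmax 0.0704
espresso_cup 0.94 [ 0.5162 -0.5889  0.0352] zmax 0.0581
service_bell 0.93 [ 0.444  -0.4709  0.0321] zmax 0.0456
service_bell 0.56 [ 0.5416 -0.3319  0.0338] zmax 0.057
```

View pics/t13.png

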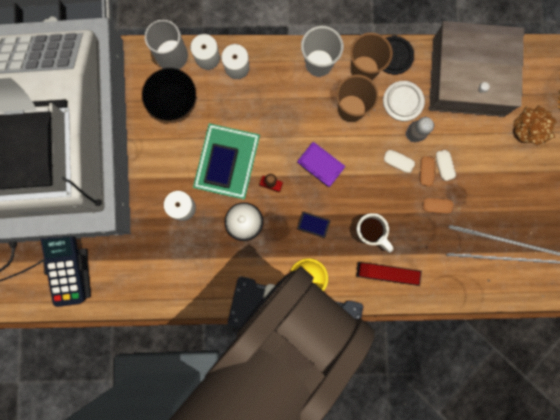

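The top view shows the pad squarely inside the mat at (221,166), measured at mat (-14, +8) mm and 0°. The stamp (270,183) and cup (373,230) haven't moved. The bell knob is back up and the hand is clear.

```bash
python3 -c "
from cell import arm
print(arm.sign_off())"
```

```text
the job is handed in; nothing more can be done
None
```

The ink pad is on the stamping mat, the bell has been pressed and released, and I handed the job in at about 17.6 s of the 64 s allowed.

- **Pushing:** I squared the pad up with two side pushes by single fingers, then pushed it from behind with the nearly closed fingers. It went lengthwise through the gap, with a visible strip free on each side. The tool force read about 2–3 N at the checks between push stages.
- **Bell:** I pressed the white bell's button until the tip stopped moving, with the force rising from 7.4 N to 15.6 N, then let go and moved clear. The button's travel itself is not measured; I judged it fully down from that stop.
- **Last check:** The top camera put the pad at about (-14, +8) mm from the mat's centre, turned 0°, inside the white line. The date stamp and cup were within about 2 mm of where they started. The bell's top was back at about 57 mm, and the robot was touching nothing.

**Refused or odd readings:**
- My first two move commands were refused because some row keys were missing; the arm did not move.
- The first side push left the pad about 7° off, which the second push corrected.
- The pad detector also kept reporting the purple look-alike, which I ignored.

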